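# Unload the forming die for inspection

### The arm

A 7-joint arm with a two-finger parallel gripper is mounted at the origin on the work surface. World frame = base frame: x ahead of the robot, y to its left, z up, the work surface at z = 0. Lengths are in m, angles in rad, forces in N, time in s.
With the tool pointing down it reaches from about 0.4 to 0.85 m from the base axis. Payload 10.4 kg.
Tool frame: the origin (TCP) lies at the very end of the fingers, on their centre line; the grasp point (between the pads) lies 19 mm behind it; z points along the fingers, y is the line along which they close (so a half turn about z gives the same grasp; the last joint's range is limited). The gripper opens to 87 mm and grips with 3 to 60 N. Pads are 19 mm wide; open, the fingers measure 117 mm over their backs; the gripper's body (75 mm by 190 mm) begins 51 mm behind the grasp point.
Start: joints at [1.187, 0.332, -0.065, 1.46, 0.022, 1.35, -0.088], TCP at [0.221, -0.585, 0.223] pointing down, gripper open.
Joint ranges: [-2.6, 2.6], [-0.5, 2.12], [-1.47, 1.34], [0.16, 2.42], [-1.27, 4.41], [0.06, 2.06], [-2.6, 2.6]. Speed limits (rad/s): [2.22, 2.22, 2.79, 2.79, 3.14, 3.14, 3.14].

### API

Orientations are given as a unit quaternion [x, y, z, w].
In Python, from bench import * gives the robot as it stands.
- The arm moves only by the tool carry_out, never from a script. Its argument "deltas" is a list of rows, each an object with "hand": the finger opening in mm, from 0 to 87; "dp": the shift along the tool's x, y, z each as a share of 250 mm, from -1 to 1, a list of three; "spin": the turn about the tool's z as a share of pi rad, from -1 to 1. In form: [{"hand": hand, "dp": [dx, dy, dz], "spin": spin}, ...]. A call has 1 to 20 rows; each row is the pose to reach, as a shift and turn from the pose commanded when the call began, along the tool's axes at that moment, turning the shorter way round; what a row does not reach only later rows make up. A row lasts 1/10 s, in which the tool goes at most 50 mm and 8.59 degrees, less where a joint would pass 70% of its speed; a pose out of reach is approached as far as the arm can. A call with a number of a shift or a turn outside -1 to 1 is refused whole. A call with a gripper value outside its range is refused whole. The fingers move at their own pace and stop on an object; "force" is the grip in N (left out, the last holds). Time passes only in rows, so rows that repeat a pose let the fingers close. It gives the time, the measured TCP pose, the force, the opening and the grip force at its end, in the units of the state.
- read_state(): the state, without advancing time (a new reading comes with each control period).
- camera(name): name is "scene" or "top" or "wrist"; returns the picture (480x640x3 uint8, red, green, blue); there is no depth.
- get_calibration(name): a dict with "fx", "fy", "cx", "cy" (pixels), "k1" (the pictures are not rectified: a ray, as slopes to the right and down, at radius r is drawn at 1 + k1 r^2 times it, then the intrinsics apply), "R" (3x3) and "t" (3): a world point X has camera coordinates R X + t; the wrist camera has in their place "mount" (4x4, takes a point from camera to tool coordinates, whose origin is the TCP and whose axes are the flange's). Camera axes: x right, y down, z forward; pixel columns grow to the right and rows downward; lengths in m; the calibration is good to about 2 mm. A picture is of the moment at which its call begins: read the wrist's pose just before it. get_calibration takes no time and is no camera call.
- close_job(): hands the job in; it is judged then, once.
The state is a dict: "time": time; "joint_positions": joint angles; "joint_vel": joint speeds; "joint_torque": joint torques, N m; "ee_pos": TCP position; "eef_rot": TCP orientation; "ft_force": force on the tool from outside, world axes, zero at the start; "torque": the same for the moment, N m; "width": finger opening in m; "grip_force": force on a finger pad.
Only numpy, scipy, OpenCV 4.12 (cv2) and the standard library are available. Lean on these libraries where they do the work, as an engineer would, in place of code of your own. Each camera call takes 0.05 s, during which the arm holds its last target. There are 200 camera calls.

### The job

Lift the formed U-bracket out of the open die, keeping it level, and set it down gently (not dropped), open side up and wholly inside the white outline on the black inspection plate. Then swing the red lamp's stiff arm until the lamp head is centred over the bracket, and let go of it. Leave the cup, the tin and the wrench where they are.

Things in the scene. Friction and masses are not known exactly. Their poses are not given: they have to be found in the camera images.
- bracket: Loose copper-coloured metal U-channel, 110 mm long (x), 44 mm wide over its two upright side walls (y), 40 mm high, metal 4 mm thick, ends open, 0.2 to 0.45 kg. Origin: centre of its underside; z out of the open side. It starts in the die's cavity, its walls standing 25 mm above the die's top face, x along the die's x.
- die: Fixed die: green shoe 220 x 130 x 20 mm under a dark steel block 190 x 120 mm, top face at 50 mm. Open cavity in its centre, 114 (x) x 50 mm, 15 mm deep (floor at 35 mm): 2 to 3 mm play round the bracket. Two steel guide pillars, 18 mm thick, at 80 mm either side of the centre along x, tops at 95 mm; face beside the cavity's long sides free. Origin: centre of the underside, x along its length.
- plate: Fixed black inspection plate 190 (x) x 130 (y) x 25 mm high, with a painted white outline centred on its top, lines 4 mm wide, 134 x 64 mm inside, long way along x. Origin: centre of the underside; top at 25 mm.
- lamp: Fixed lamp stand beyond the plate: dark foot 110 mm across and upright steel post 22 mm thick, 253 mm high. Origin: centre of the foot's underside, on the post's axis, which is the hinge axis of the lamp arm.
- lamp_arm (a joint): Swing of the red lamp arm about the upright post, rad, -0.8 to 1.5. At 0 the arm points along the stand's -x; it grows anticlockwise seen from above (from 0 the head goes to the stand's -y). Stiff: about 3 N at the head moves it; it stays where it is left. Height never changes.
- lamp_knob (a point): Top centre of the black upright round grip on the red lamp head, at 286 mm, on the head's vertical centre line, 260 mm from the post's axis. Grip 26 mm in diameter, 50 mm tall (236 to 286 mm). Below it the shade, 100 mm across, reaches down to 163 mm; the arm is a 16 mm tube at 224 mm from the shade to a 36 mm sleeve on the post.
- cup: Bystander: loose magenta cup, 76 mm across, 75 mm high. Origin: centre of the underside.
- tin: Bystander: loose red and silver tin, 66 mm across, 130 mm high. Origin: centre of the underside.
- wrench: Bystander: loose steel wrench 150 mm long (its x) lying on the table. Origin at the underside.

How it is judged:
By the outcome, as a careful person would: the job done as asked, in the order asked, and still so for the second after the job is handed in, with the robot touching nothing.
It also fails if it takes over 64 s, if anything falls off the work surface, if the arm or the gripper's body presses on something with over 40 N, if the wrist force passes 120 N, or if a joint passes its speed limit or range.

## Working session

There is one attempt and no reset: what is moved stays moved. The work goes in short steps, Python scripts to look and compute and a tool call to move; the robot and the scene stay as the last step left them, time stands still between calls to the robot, and variables do not carry over. Pictures are saved under pics/ and viewed, at most 10 in all, crops included, and the job is handed in when it is done.

Besides the shell and the picture viewer there is one more tool, called after "Request:" as a command line: name --argument value ..., lists and objects as JSON in quotes. carry_out: Moves the arm, as the interface text tells. Its arguments: {"type":"object","properties":{"deltas":{"type":"array","items":{"type":"object","properties":{"hand":{"type":"number"},"dp":{"type":"array","items":{"type":"number","minimum":-1,"maximum":1}},"spin":{"type":"number","minimum":-1,"maximum":1}}}},"force":{"type":"number"}},"required":["deltas"]}

```bash
mkdir -p pics; python3 - <<'E'
from bench import *
import cv2,numpy as np
np.set_printoptions(precision=4,suppress=True)
s=read_state();print(s)
for n in ["scene","top"]:
    print(n,get_calibration(n)); cv2.imwrite(f"pics/{n}0.png",camera(n)[:,:,::-1])
print(get_calibration("wrist"))
E
```

```text
{'time': 0.0, 'joint_positions': array([ 1.1874,  0.3329, -0.0647,  1.4609,  0.0216,  1.3499, -0.0885]), 'joint_vel': array([-0.0001, -0.0008, -0.0001,  0.0003,  0.0002, -0.0004,  0.0003]), 'joint_torque': array([ -0.    , -62.3263,   0.0241, -38.9889,  -0.0615,   0.0399,
         0.0002]), 'ee_pos': array([ 0.2205, -0.5844,  0.2217]), 'eef_rot': array([ 0.9838,  0.1794, -0.0002, -0.0007]), 'ft_force': array([-0.4219,  0.0824,  0.3253]), 'torque': array([0.0099, 0.0397, 0.0249]), 'grip_force': 0.0, 'width': 0.08713594727777023}
scene {'fx': 497.44313953542644, 'fy': 497.44313953542644, 'cx': 318.51705793299703, 'cy': 234.62204760123163, 'k1': -0.053257594832926275, 'R': array([[ 0.4481,  0.894 ,  0.0081],
       [ 0.6994, -0.3449, -0.626 ],
       [-0.5568,  0.2862, -0.7798]]), 't': array([-0.2615, -0.3052,  1.7269])}
top {'fx': 446.3309062133966, 'fy': 446.3309062133966, 'cx': 314.7230000885773, 'cy': 242.22077360440198, 'k1': 0.017277109401269298, 'R': array([[ 0.0271, -0.9991,  0.0336],
       [-0.9944, -0.0304, -0.1014],
       [ 0.1024, -0.0307, -0.9943]]), 't': array([-0.0479,  0.601 ,  1.113 ])}
{'fx': 368.37741960478564, 'fy': 368.37741960478564, 'cx': 322.10092076403794, 'cy': 238.59914834062337, 'k1': 0.008044379154639842, 'mount': array([[-0.0007, -0.9639, -0.2663,  0.0754],
       [ 1.    , -0.0007, -0.0002,  0.0003],
       [ 0.0001, -0.2663,  0.9639, -0.1634],
       [ 0.    ,  0.    ,  0.    ,  1.    ]])}
```

View pics/scene0.png

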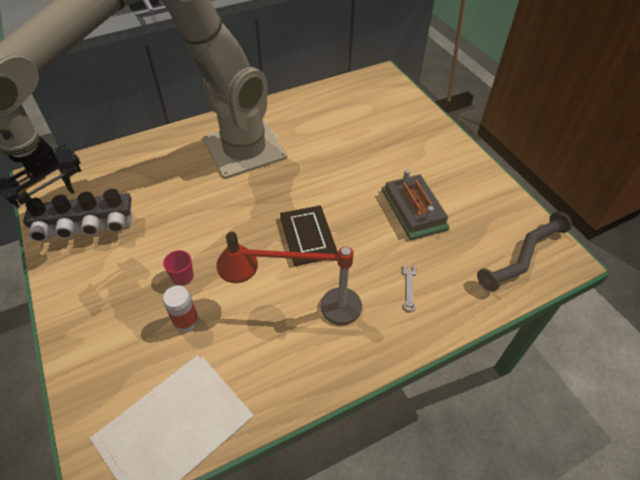

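View pics/top0.png

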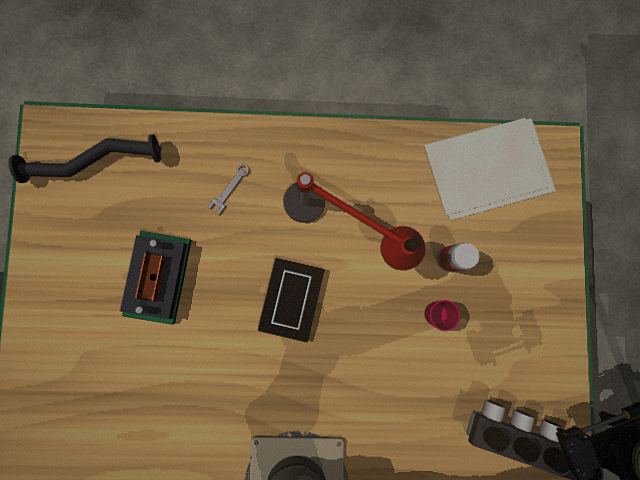

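The scene view shows the die at about (415,205), the plate at (308,233), the lamp head at (237,260) and the post at (345,255). In the top view the bracket is at (150,277), the outline at (292,300), the post top at (305,181) and the lamp head at (403,247). Next I measure them.

```bash
cat > h.py <<'E'
import cv2,numpy as np
np.set_printoptions(precision=4,suppress=True)
from scipy.spatial.transform import Rotation as Ro
from bench import *
def K(c): return np.array([[c['fx'],0,c['cx']],[0,c['fy'],c['cy']],[0,0,1]])
def cam(n,s=None):
    c=get_calibration(n)
    if n!="wrist": return c,c['R'],c['t']
    T=np.eye(4);T[:3,:3]=Ro.from_quat(s['eef_rot']).as_matrix();T[:3,3]=s['ee_pos']
    M=np.linalg.inv(T@c['mount']);return c,M[:3,:3],M[:3,3]
def cast(n,px,z,s=None):
    c,R,t=cam(n,s); px=np.array(px,float).reshape(-1,1,2)
    u=cv2.undistortPoints(px,K(c),np.array([c['k1'],0,0,0.]))[:,0]
    d=np.c_[u,np.ones(len(u))]@R; o=-R.T@t
    return o+d*((z-o[2])/d[:,2])[:,None]
def proj(n,X,s=None):
    c,R,t=cam(n,s)
    return cv2.projectPoints(np.array(X,float).reshape(-1,3),cv2.Rodrigues(R)[0],t,K(c),np.array([c['k1'],0,0,0.]))[0][:,0]
def blob(m,roi=None):
    m=m.astype(np.uint8)*255
    if roi: k=np.zeros_like(m);x0,y0,x1,y1=roi;k[y0:y1,x0:x1]=1;m=m*k
    C=cv2.findContours(m,cv2.RETR_EXTERNAL,cv2.CHAIN_APPROX_NONE)[0]
    return max(C,key=cv2.contourArea)
def rect(n,c,z,s=None):
    p=cast(n,c[:,0,:],z,s)[:,:2].astype(np.float32)
    r=cv2.minAreaRect(p*1000); return np.array(r[0])/1000,r[1],r[2]
def hsv(im): return cv2.cvtColor(im,cv2.COLOR_RGB2HSV)
E
python3 - <<'E'
from h import *
for n,ro,rb,rk in [("top",(255,255,330,345),(115,225,200,330),(385,230,425,258)),("scene",(280,205,335,265),(380,170,450,240),(222,228,242,252))]:
    im=cv2.cvtColor(cv2.imread(f"pics/{n}0.png"),cv2.COLOR_BGR2RGB);H=hsv(im)
    w=blob((H[...,2]>150)&(H[...,1]<70),ro);print(n,"outline",rect(n,w,.025))
    b=blob((H[...,0]<16)&(H[...,1]>130)&(H[...,2]>50),rb);print("bracket",rect(n,b,.075),cv2.boundingRect(b))
    red=blob(((H[...,0]<8)|(H[...,0]>174))&(H[...,1]>150)&(H[...,2]>60),(200,150,420,290) if n=="top" else (210,240,360,290));print("red",cv2.boundingRect(red))
im=cv2.imread("pics/top0.png")
a=cv2.resize(im[220:330,105:205],None,fx=4,fy=4,interpolation=2);b=cv2.resize(im[165:275,280:430],None,fx=2.6,fy=2.6,interpolation=2)
o=np.zeros((440,800,3),np.uint8);o[:440,:400]=a;o[:b.shape[0],400:400+b.shape[1]]=b;cv2.imwrite("pics/c1.png",o)
im=cv2.imread("pics/scene0.png");cv2.imwrite("pics/c2.png",cv2.resize(im[220:330,210:370],None,fx=5,fy=5,interpolation=2))
E
```

```text
top outline (array([0.3938, 0.0597]), (31.616870880126953, 8.71160888671875), 63.20222091674805)
bracket (array([0.5023, 0.3621]), (28.875993728637695, 109.9720687866211), 81.8275146484375) (142, 255, 20, 46)
red (297, 172, 123, 98)
scene outline (array([0.4446, 0.0643]), (10.007568359375, 94.75938415527344), 83.68264770507812)
bracket (array([0.5175, 0.3604]), (59.46072769165039, 127.01446533203125), 81.67569732666016) (403, 180, 29, 34)
red (218, 245, 135, 37)
```

View pics/c1.png

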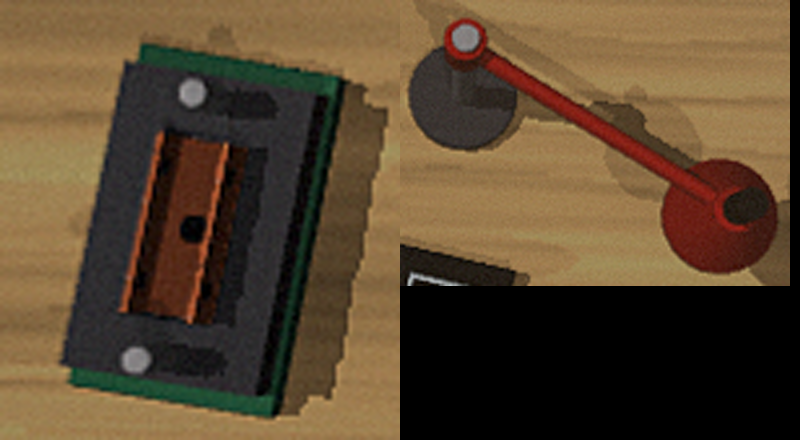

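View pics/c2.png

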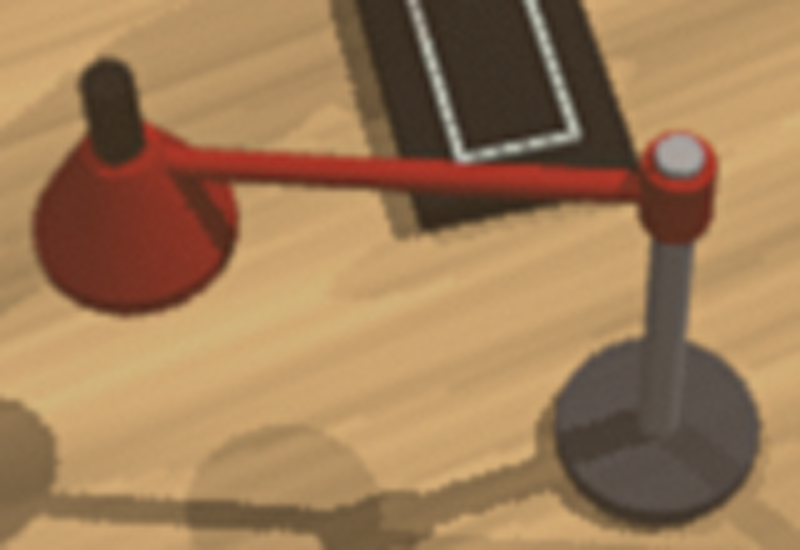

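c1 shows the pillar tops at top-pixels of about (153,243.3) and (139,309.8), the post top at (305,179.7) and the knob top near (415.5,242.8). c2 shows the post top at scene (346,251) and the knob top at (231,234.2).

```bash
python3 - <<'E'
from h import *
for n,ro in [("top",(262,262,322,338)),("scene",(285,208,332,258))]:
    im=cv2.cvtColor(cv2.imread(f"pics/{n}0.png"),cv2.COLOR_BGR2RGB);H=hsv(im)
    w=(H[...,2]>100)&(H[...,1]<90)
    w=cv2.morphologyEx(w.astype(np.uint8),cv2.MORPH_CLOSE,np.ones((3,3)))>0
    print(n,"outline",rect(n,blob(w,ro),.025))
P=cast("top",[(152.6,243.1),(138.6,309.6)],.095);print("pillars",P,P.mean(0),np.linalg.norm(P[0]-P[1]),"axis deg",np.degrees(np.arctan2(*(P[0]-P[1])[1::-1])))
def br(x0,y0,px):return [(x0+(a+.5)/4-.5,y0+(b+.5)/4-.5) for a,b in px]
B=cast("top",br(105,220,[(157,133),(122,312),(236,144),(198,324)]),.075);print("bracket corners",B,B.mean(0))
pt=cast("top",[(304.9,179.7)],.253);ps=cast("scene",[(345.8,250.8)],.253)
kt=cast("top",[(415.5,242.8)],.286);ks=cast("scene",[(231,234)],.286)
print("post",pt,ps,"knob",kt,ks,np.linalg.norm(kt-pt),np.linalg.norm(ks-ps))
E
```

```text
top outline (array([0.4553, 0.0261]), (71.98744201660156, 138.77944946289062), 78.24214172363281)
scene outline (array([0.4576, 0.0267]), (75.52284240722656, 143.2213134765625), 77.7459487915039)
pillars [[0.5817 0.3582 0.095 ]
 [0.4241 0.3804 0.095 ]] [0.5029 0.3693 0.095 ] 0.15908438274546044 axis deg -8.020946380049686
bracket corners [[0.5591 0.384  0.075 ]
 [0.4512 0.3975 0.075 ]
 [0.5538 0.3365 0.075 ]
 [0.4451 0.3522 0.075 ]] [0.5023 0.3676 0.075 ]
post [[0.7101 0.0005 0.253 ]] [[0.7158 0.0009 0.253 ]] knob [[ 0.581  -0.2246  0.286 ]] [[ 0.5811 -0.2215  0.286 ]] 0.26158753050877553 0.26208932184557643
```

```bash
cat >> h.py <<'E'
def delta(p,axdeg=None,s=None,P=None,Rm=None):
    """shares dp and spin to reach TCP p with tool x at world angle axdeg (mod 180)"""
    if P is None: s=s or read_state();P=s['ee_pos'];Rm=Ro.from_quat(s['eef_rot']).as_matrix()
    d=Rm.T@(np.array(p)-P)/.25; sp=0
    if axdeg is not None:
        cur=np.degrees(np.arctan2(Rm[1,0],Rm[0,0])); sp=-((axdeg-cur+90)%180-90)/180
    return d,sp
E
python3 - <<'E'
from h import *
s=read_state();R=Ro.from_quat(s['eef_rot']).as_matrix();print(R)
P=s['ee_pos']
for q in [(.32,-.36,.30),(.40,-.14,.30),(.44,.1,.30),(.48,.25,.26),(.503,.369,.20)]:
    d,sp=delta(q,-8,P=P,Rm=R);print(q,d,sp);P=np.array(q)
E
```

```text
[[ 0.9356  0.3531 -0.0005]
 [ 0.3531 -0.9356  0.0012]
 [-0.0001 -0.0013 -1.    ]]
(0.32, -0.36, 0.3) [ 0.6893 -0.6998 -0.3119] 0.1593076948960945
(0.4, -0.14, 0.3) [ 0.6101 -0.7103  0.0009] 0.1593076948960945
(0.44, 0.1, 0.3) [ 0.4886 -0.8417  0.0011] 0.1593076948960945
(0.48, 0.25, 0.26) [ 0.3616 -0.5047  0.1606] 0.1593076948960945
(0.503, 0.369, 0.2) [ 0.2542 -0.4125  0.2405] 0.1593076948960945
```

Request:
carry_out --deltas '[{"hand": 87, "dp": [0, 0, -0.15], "spin": 0}, {"hand": 87, "dp": [0, 0, -0.31], "spin": 0}, {"hand": 87, "dp": [0.69, -0.7, -0.31], "spin": 0}, {"hand": 87, "dp": [0.69, -0.7, -0.31], "spin": 0}, {"hand": 87, "dp": [0.69, -0.7, -0.31], "spin": 0}, {"hand": 87, "dp": [0.69, -0.7, -0.31], "spin": 0}, {"hand": 87, "dp": [0.69, -0.7, -0.31], "spin": 0}, {"hand": 87, "dp": [0.69, -0.7, -0.31], "spin": 0}, {"hand": 87, "dp": [0.69, -0.7, -0.31], "spin": 0}]'

```text
time: 1.0
ee_pos: [0.3206, -0.3594, 0.3001]
eef_rot: [0.984, 0.18, -0.0, 0.0]
ft_force: [-0.1, -0.8, 0.1]
width: 0.087
grip_force: 0.0
```

Request:
carry_out --deltas '[{"hand": 87, "dp": [0.61, -0.71, 0], "spin": 0}, {"hand": 87, "dp": [0.61, -0.71, 0], "spin": 0}, {"hand": 87, "dp": [0.61, -0.71, 0], "spin": 0}, {"hand": 87, "dp": [0.61, -0.71, 0], "spin": 0}, {"hand": 87, "dp": [0.61, -0.71, 0], "spin": 0}, {"hand": 87, "dp": [0.61, -0.71, 0], "spin": 0}, {"hand": 87, "dp": [0.61, -0.71, 0], "spin": 0}]'

```text
time: 1.7
ee_pos: [0.4001, -0.1413, 0.2999]
eef_rot: [0.984, 0.179, -0.0, 0.0]
ft_force: [0.1, -1.2, -0.7]
width: 0.0869
grip_force: 0.0
```

Request:
carry_out --deltas '[{"hand": 87, "dp": [0.49, -0.84, 0], "spin": 0}, {"hand": 87, "dp": [0.49, -0.84, 0], "spin": 0}, {"hand": 87, "dp": [0.49, -0.84, 0], "spin": 0}, {"hand": 87, "dp": [0.49, -0.84, 0], "spin": 0}, {"hand": 87, "dp": [0.49, -0.84, 0], "spin": 0}, {"hand": 87, "dp": [0.49, -0.84, 0], "spin": 0}, {"hand": 87, "dp": [0.49, -0.84, 0], "spin": 0}]'

```text
time: 2.4
ee_pos: [0.4413, 0.098, 0.2998]
eef_rot: [0.984, 0.179, -0.0, -0.0]
ft_force: [0.4, -0.4, 0.2]
width: 0.0872
grip_force: 0.0
```

Request:
carry_out --deltas '[{"hand": 87, "dp": [0.36, -0.5, 0.16], "spin": 0.159}, {"hand": 87, "dp": [0.36, -0.5, 0.16], "spin": 0.159}, {"hand": 87, "dp": [0.36, -0.5, 0.16], "spin": 0.159}, {"hand": 87, "dp": [0.62, -0.92, 0.4], "spin": 0.159}, {"hand": 87, "dp": [0.62, -0.92, 0.4], "spin": 0.159}, {"hand": 87, "dp": [0.62, -0.92, 0.4], "spin": 0.159}, {"hand": 87, "dp": [0.62, -0.92, 0.4], "spin": 0.159}, {"hand": 87, "dp": [0.62, -0.92, 0.4], "spin": 0.159}, {"hand": 87, "dp": [0.62, -0.92, 0.4], "spin": 0.159}, {"hand": 87, "dp": [0.62, -0.92, 0.4], "spin": 0.159}]'

```text
time: 3.4
ee_pos: [0.5059, 0.367, 0.1996]
eef_rot: [0.998, -0.071, 0.0, 0.001]
ft_force: [0.5, 0.5, 1.6]
width: 0.0871
grip_force: 0.0
```

```bash
python3 - <<'E'
from h import *
s=read_state();print(s['time'],s['ee_pos'],s['joint_positions'],s['joint_vel'],s['eef_rot'])
im=camera("wrist");cv2.imwrite("pics/w1.png",im[:,:,::-1])
H=hsv(im)
b=blob((H[...,0]<16)&(H[...,1]>130)&(H[...,2]>50));print(rect("wrist",b,.075,s),cv2.boundingRect(b))
E
```

```text
3.4 [0.5059 0.367  0.1996] [-0.1899  0.4267 -0.6794  1.4632  0.2715  1.3482 -2.5976] [ 0.0407 -0.0144 -0.03    0.0013  0.0016  0.0028 -0.0029] [ 0.9975 -0.0705  0.0001  0.0011]
(array([0.5065, 0.3714]), (44.600135803222656, 111.5693359375), 81.87102508544922) (289, 163, 58, 135)
```

View pics/w1.png

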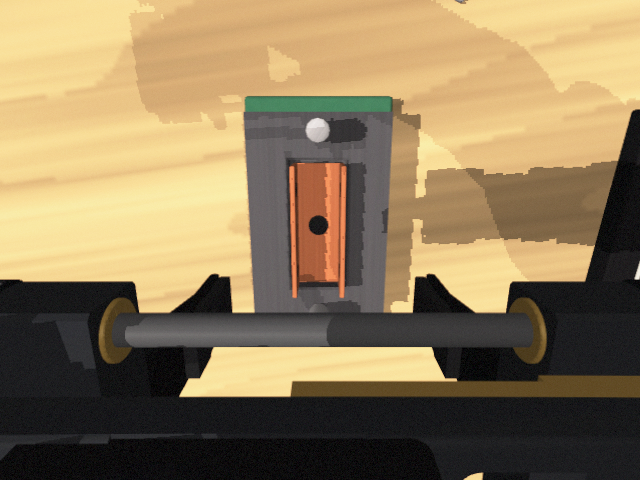

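The wrist view shows the bracket centred at about (318,230), lined up with the tool's x axis, with the pillar at (318,130). Joint 7 is at the end of its range, so I'll use the half-turned grasp and look again from the other side.

Request:
carry_out --deltas '[{"hand": 87, "dp": [0, 0, 0], "spin": -0.9}, {"hand": 87, "dp": [0, 0, 0], "spin": -0.9}, {"hand": 87, "dp": [0, 0, 0], "spin": -0.9}, {"hand": 87, "dp": [0, 0, 0], "spin": -0.9}, {"hand": 87, "dp": [0, 0, 0], "spin": -0.9}, {"hand": 87, "dp": [0, 0, 0], "spin": -0.9}, {"hand": 87, "dp": [0, 0, 0], "spin": -0.9}, {"hand": 87, "dp": [0, 0, 0], "spin": -0.9}, {"hand": 87, "dp": [0, 0, 0], "spin": -0.9}, {"hand": 87, "dp": [0, 0, 0], "spin": -0.9}, {"hand": 87, "dp": [0, 0, 0], "spin": -0.9}, {"hand": 87, "dp": [0, 0, 0], "spin": -0.9}, {"hand": 87, "dp": [0, 0, 0], "spin": -0.9}, {"hand": 87, "dp": [0, 0, 0], "spin": -0.9}, {"hand": 87, "dp": [0, 0, 0], "spin": -0.9}, {"hand": 87, "dp": [0, 0, 0], "spin": -0.9}, {"hand": 87, "dp": [0, 0, 0], "spin": -0.9}, {"hand": 87, "dp": [0, 0, 0], "spin": -0.9}, {"hand": 87, "dp": [0, 0, 0], "spin": -0.9}, {"hand": 87, "dp": [0, 0, 0], "spin": -0.9}]'

```text
time: 5.45
ee_pos: [0.5062, 0.3669, 0.2005]
eef_rot: [0.225, 0.974, -0.0, 0.0]
ft_force: [-0.2, 0.2, -0.8]
width: 0.0872
grip_force: 0.0
```

Request:
carry_out --deltas '[{"hand": 87, "dp": [0, 0, 0], "spin": -0.1}, {"hand": 87, "dp": [0, 0, 0], "spin": -0.1}, {"hand": 87, "dp": [0, 0, 0], "spin": -0.1}, {"hand": 87, "dp": [0, 0, 0], "spin": -0.1}, {"hand": 87, "dp": [0, 0, 0], "spin": -0.1}]'

```text
time: 5.95
ee_pos: [0.505, 0.3688, 0.2002]
eef_rot: [0.072, 0.997, -0.0, 0.0]
ft_force: [-0.5, 0.2, -0.6]
width: 0.0873
grip_force: 0.0
```

```bash
python3 - <<'E'
from h import *
s=read_state();print(s['time'],s['ee_pos'],s['joint_positions'],s['joint_vel'],s['eef_rot'])
im=camera("wrist");cv2.imwrite("pics/w2.png",im[:,:,::-1])
H=hsv(im)
b=blob((H[...,0]<16)&(H[...,1]>130)&(H[...,2]>50));r=rect("wrist",b,.075,s);print(r,cv2.boundingRect(b))
for q in [(r[0]+[.5065,.3714])/2]: print(q,delta([*q,.056],-8.1,s))
E
```

```text
5.95 [0.505  0.3688 0.2002] [ 0.1312  0.6607 -1.2482  1.4465  0.625   1.4755  0.3189] [-0.0078  0.0003  0.     -0.0014  0.0037  0.0011  0.0176] [ 0.0721  0.9974 -0.0001  0.0002]
(array([0.5045, 0.3715]), (44.66149139404297, 110.79004669189453), 81.7742919921875) (295, 156, 59, 135)
[0.5055 0.3714] (array([-0.0004,  0.0107,  0.5768]), np.float64(-0.0009163619874098256))
```

Request:
carry_out --deltas '[{"hand": 87, "dp": [0, 0.011, 0.2]}, {"hand": 87, "dp": [0, 0.011, 0.35]}, {"hand": 87, "dp": [0, 0.011, 0.47]}, {"hand": 87, "dp": [0, 0.011, 0.53]}, {"hand": 87, "dp": [0, 0.011, 0.56]}, {"hand": 87, "dp": [0, 0.011, 0.577]}, {"hand": 87, "dp": [0, 0.011, 0.577]}, {"hand": 87, "dp": [0, 0.011, 0.577]}]'

```text
schema error: expected keys hand, dp, spin
```

Request:
carry_out --deltas '[{"hand": 50, "dp": [0, 0, 0]}, {"hand": 50, "dp": [0, 0, 0]}, {"hand": 50, "dp": [0, 0, 0]}, {"hand": 50, "dp": [0, 0, 0]}, {"hand": 50, "dp": [0, 0, 0]}, {"hand": 30, "dp": [0, 0, 0]}, {"hand": 30, "dp": [0, 0, 0]}, {"hand": 30, "dp": [0, 0, 0]}, {"hand": 30, "dp": [0, 0, 0]}, {"hand": 30, "dp": [0, 0, 0]}, {"hand": 30, "dp": [0, 0, 0]}, {"hand": 30, "dp": [0, 0, 0]}]' --force 20

```text
schema error: expected keys hand, dp, spin
```

```bash
python3 - <<'E'
from h import *
s=read_state();print(s)
E
```

```text
{'time': 6.0, 'joint_positions': array([ 0.1309,  0.6608, -1.2483,  1.4465,  0.6251,  1.4754,  0.3198]), 'joint_vel': array([-0.0069,  0.0019, -0.001 ,  0.0008,  0.0007,  0.0007,  0.0166]), 'joint_torque': array([  0.3127, -58.5107, -22.5132, -32.2881,  -0.0372,   0.0649,
        -0.0668]), 'ee_pos': array([0.5049, 0.369 , 0.2002]), 'eef_rot': array([ 0.0714,  0.9974, -0.0001,  0.0002]), 'ft_force': array([0.3107, 0.1407, 0.0473]), 'torque': array([ 0.0944, -0.12  ,  0.0575]), 'grip_force': 0.0, 'width': 0.08711019635103114}
```

Request:
carry_out --deltas '[{"hand": 87, "dp": [0, 0.011, 0.2], "spin": 0}, {"hand": 87, "dp": [0, 0.011, 0.35], "spin": 0}, {"hand": 87, "dp": [0, 0.011, 0.47], "spin": 0}, {"hand": 87, "dp": [0, 0.011, 0.53], "spin": 0}, {"hand": 87, "dp": [0, 0.011, 0.56], "spin": 0}, {"hand": 87, "dp": [0, 0.011, 0.577], "spin": 0}, {"hand": 87, "dp": [0, 0.011, 0.577], "spin": 0}, {"hand": 87, "dp": [0, 0.011, 0.577], "spin": 0}]'

```text
time: 6.8
ee_pos: [0.5055, 0.3726, 0.057]
eef_rot: [0.069, 0.998, 0.001, 0.001]
ft_force: [-0.0, -0.5, -0.4]
width: 0.0867
grip_force: 0.0
```

```bash
python3 - <<'E'
from h import *
s=read_state();print(s['joint_positions'],s['ee_pos'],s['ft_force'],delta([.5055,.3714,.056],-8.1,s))
E
```

```text
[ 0.0854  0.7892 -1.1425  1.5873  0.7465  1.2581  0.2455] [0.5055 0.3726 0.057 ] [-0.0071 -0.4895 -0.3691] (array([-0.0008, -0.0049,  0.0041]), np.float64(0.0007317555964453012))
```

Request:
carry_out --deltas '[{"hand": 50, "dp": [0, -0.005, 0.004], "spin": 0}, {"hand": 50, "dp": [0, -0.005, 0.004], "spin": 0}, {"hand": 50, "dp": [0, -0.005, 0.004], "spin": 0}, {"hand": 50, "dp": [0, -0.005, 0.004], "spin": 0}, {"hand": 50, "dp": [0, -0.005, 0.004], "spin": 0}, {"hand": 38, "dp": [0, -0.005, 0.004], "spin": 0}, {"hand": 38, "dp": [0, -0.005, 0.004], "spin": 0}, {"hand": 38, "dp": [0, -0.005, 0.004], "spin": 0}, {"hand": 38, "dp": [0, -0.005, 0.004], "spin": 0}, {"hand": 38, "dp": [0, -0.005, 0.004], "spin": 0}, {"hand": 38, "dp": [0, -0.005, 0.004], "spin": 0}]' --force 20

```text
time: 7.9
ee_pos: [0.5048, 0.3708, 0.0548]
eef_rot: [0.069, 0.998, -0.0, 0.0]
ft_force: [0.1, 0.7, -0.2]
width: 0.0436
grip_force: 20.0
```

```bash
python3 - <<'E'
from h import *
s=read_state();print(s['joint_positions'],s['ee_pos'],s['ft_force'],s['width'],s['grip_force'])
E
```

```text
[ 0.0879  0.7902 -1.1415  1.5917  0.7472  1.2553  0.2459] [0.5048 0.3708 0.0548] [ 0.0926  0.6819 -0.1843] 0.04359112221132334 19.999617040157318
```

Request:
carry_out --deltas '[{"hand": 38, "dp": [0, 0, -0.03], "spin": 0}, {"hand": 38, "dp": [0, 0, -0.07], "spin": 0}, {"hand": 38, "dp": [0, 0, -0.12], "spin": 0}, {"hand": 38, "dp": [0, 0, -0.2], "spin": 0}, {"hand": 38, "dp": [0, 0, -0.29], "spin": 0}, {"hand": 38, "dp": [0, 0, -0.38], "spin": 0}, {"hand": 38, "dp": [0, 0, -0.45], "spin": 0}, {"hand": 38, "dp": [0, 0, -0.48], "spin": 0}, {"hand": 38, "dp": [0, 0, -0.48], "spin": 0}, {"hand": 38, "dp": [0, 0, -0.48], "spin": 0}]' --force 30

```text
time: 8.9
ee_pos: [0.5047, 0.3705, 0.174]
eef_rot: [0.069, 0.998, -0.0, -0.0]
ft_force: [0.9, -0.3, -4.0]
width: 0.0434
grip_force: 30.0
```

```bash
python3 - <<'E'
from h import *
s=read_state();print(s['joint_positions'],s['ee_pos'],s['ft_force'],s['width'],s['grip_force'])
im=camera("wrist");cv2.imwrite("pics/w3.png",im[:,:,::-1])
H=hsv(im);b=blob((H[...,0]<16)&(H[...,1]>130)&(H[...,2]>50));r=rect("wrist",b,s['ee_pos'][2]+.02,s);print(r,cv2.boundingRect(b))
for q in [(.458,.20,.175),(.456,.0265,.10)]: print(delta([*q],-11.8,s))
E
```

```text
[ 0.124   0.6821 -1.232   1.4769  0.6436  1.4356  0.3098] [0.5047 0.3705 0.174 ] [ 0.913  -0.2964 -4.0454] 0.043383306355282786 29.998759031295776
(array([0.477 , 0.3752]), (44.41630554199219, 59.154232025146484), 82.01044464111328) (266, 172, 113, 141)
(array([ 0.0906, -0.7014, -0.0031]), np.float64(0.021383940864669014))
(array([ 0.0024, -1.3895,  0.2975]), np.float64(0.021383940864669014))
```

View pics/w3.png

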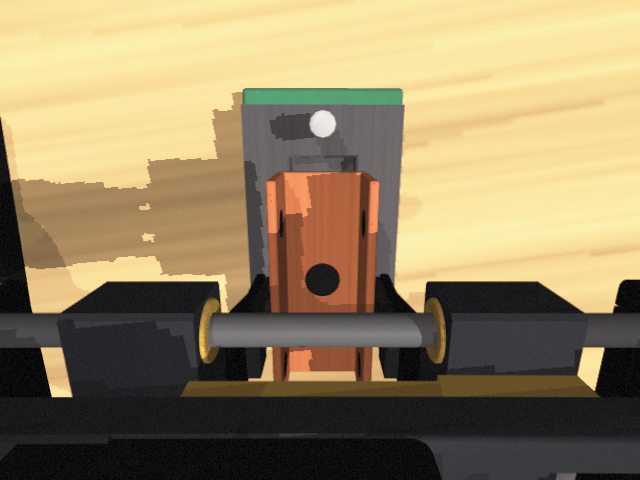

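The wrist view shows the bracket held level and symmetric, columns 266–379, clear of the die. Next I move it over the plate.

Request:
carry_out --deltas '[{"hand": 38, "dp": [0.02, -0.12, 0], "spin": 0.021}, {"hand": 38, "dp": [0.04, -0.26, 0], "spin": 0.021}, {"hand": 38, "dp": [0.06, -0.4, 0], "spin": 0.021}, {"hand": 38, "dp": [0.08, -0.54, 0], "spin": 0.021}, {"hand": 38, "dp": [0.09, -0.64, 0], "spin": 0.021}, {"hand": 38, "dp": [0.09, -0.7, 0], "spin": 0.021}, {"hand": 38, "dp": [0.09, -0.7, 0], "spin": 0.021}]'

```text
time: 9.65
ee_pos: [0.4583, 0.1978, 0.1738]
eef_rot: [0.104, 0.995, -0.001, -0.0]
ft_force: [0.7, -0.5, -2.8]
width: 0.0438
grip_force: 30.0
```

```bash
python3 - <<'E'
from h import *
s=read_state();print(s['joint_positions'],s['ee_pos'],s['ft_force'],s['width'])
print(delta([.456,.0265,.12],-11.8,s))
im=camera("wrist");cv2.imwrite("pics/w4.png",im[:,:,::-1])
E
```

```text
[ 0.695   0.4248 -1.4209  1.802   0.4378  1.3012  0.526 ] [0.4583 0.1978 0.1738] [ 0.6623 -0.5062 -2.7872] 0.04383629743451548
(array([-0.1326, -0.6719,  0.217 ]), np.float64(-0.0007290504063269686))
```

Request:
carry_out --deltas '[{"hand": 38, "dp": [-0.03, -0.12, 0], "spin": 0}, {"hand": 38, "dp": [-0.06, -0.24, 0], "spin": 0}, {"hand": 38, "dp": [-0.07, -0.33, 0], "spin": 0}, {"hand": 38, "dp": [-0.07, -0.33, 0], "spin": 0}]'

```text
time: 10.1
ee_pos: [0.4589, 0.1141, 0.1744]
eef_rot: [0.104, 0.995, -0.001, -0.0]
ft_force: [0.0, 0.4, -3.9]
width: 0.0435
grip_force: 30.0
```

```bash
python3 - <<'E'
from h import *
s=read_state();print(s['joint_positions'],s['ee_pos'],s['ft_force'],s['width'])
print(delta([.456,.0265,.12],-11.8,s))
E
```

```text
[ 0.9517  0.3042 -1.4399  1.8629  0.3188  1.2545  0.7784] [0.4589 0.1141 0.1744] [ 0.0152  0.401  -3.8927] 0.04351328831837234
(array([-0.061 , -0.3448,  0.2179]), np.float64(-0.0005914694406819699))
```

Request:
carry_out --deltas '[{"hand": 38, "dp": [-0.02, -0.12, 0], "spin": 0}, {"hand": 38, "dp": [-0.04, -0.24, 0], "spin": 0}, {"hand": 38, "dp": [-0.06, -0.33, 0.05], "spin": 0}, {"hand": 38, "dp": [-0.061, -0.345, 0.13], "spin": 0}, {"hand": 38, "dp": [-0.061, -0.345, 0.2], "spin": 0}, {"hand": 38, "dp": [-0.061, -0.345, 0.2], "spin": 0}]'

```text
time: 10.7
ee_pos: [0.4549, 0.0302, 0.1231]
eef_rot: [0.101, 0.995, 0.001, -0.002]
ft_force: [0.2, 0.5, -2.5]
width: 0.0436
grip_force: 30.0
```

```bash
python3 - <<'E'
from h import *
s=read_state();print(s['joint_positions'],s['ee_pos'],s['ft_force'],s['width'])
print(delta([.456,.0265,.0455],-11.8,s))
im=camera("wrist");cv2.imwrite("pics/w5.png",im[:,:,::-1])
E
```

```text
[ 1.0835  0.2952 -1.3645  1.9619  0.3164  1.1397  0.9595] [0.4549 0.0302 0.1231] [ 0.2063  0.4733 -2.4987] 0.043596259592383176
(array([-0.0082, -0.0138,  0.3105]), np.float64(0.0010718759181415293))
```

View pics/w5.png

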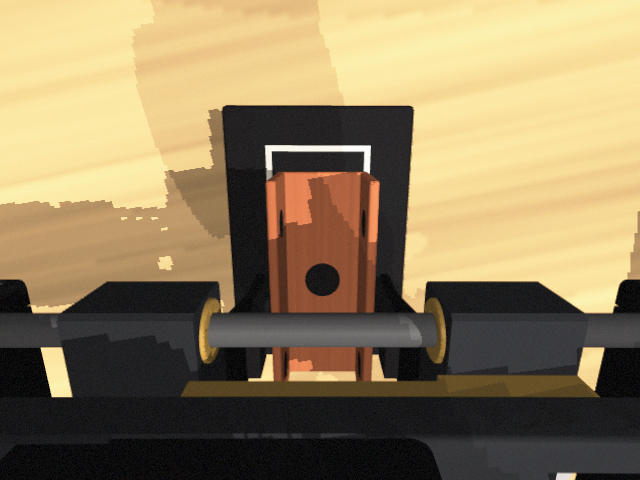

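The wrist view shows the outline's far edge at row 146, columns 265–371, beyond the bracket's far end at row 172 and columns 267–379. I'll refine the outline's position from that edge.

```bash
python3 - <<'E'
from h import *
s=read_state();print(s['ee_pos'],s['joint_vel'])
print(delta([.456,.0265,.0455],-11.8,s))
im=cv2.cvtColor(cv2.imread("pics/w5.png"),cv2.COLOR_BGR2RGB);H=hsv(im)
b=blob((H[...,2]>150)&(H[...,1]<50),(240,130,395,185));print(cv2.boundingRect(b))
x,y,w,h=cv2.boundingRect(b)
c=cast("wrist",[(x-.5,y-.5),(x+w-.5,y-.5),(x+w/2,y+2)],.025,s)
print(c,np.linalg.norm(c[0]-c[1]))
d=(c[1]-c[0])[:2];ang=np.degrees(np.arctan2(d[1],d[0]));n=np.array([d[1],-d[0]])/np.linalg.norm(d)
for g in (n,-n): print(ang,"centre",(c[0]+c[1])[:2]/2+g*.071)
E
```

```text
[0.4556 0.0306 0.1244] [ 0.0209 -0.0257 -0.0244 -0.0303 -0.015   0.0112  0.0167]
(array([-0.0054, -0.0159,  0.3155]), np.float64(0.0013004825342109586))
(265, 145, 106, 35)
[[0.3836 0.0059 0.025 ]
 [0.3983 0.0777 0.025 ]
 [0.3927 0.0418 0.025 ]] 0.07325525626525246
78.39295125519395 centre [0.4605 0.0275]
78.39295125519395 centre [0.3214 0.0561]
```

Request:
carry_out --deltas '[{"hand": 38, "dp": [-0.012, -0.012, 0.08], "spin": 0.001}, {"hand": 38, "dp": [-0.012, -0.012, 0.16], "spin": 0.001}, {"hand": 38, "dp": [-0.012, -0.012, 0.22], "spin": 0.001}, {"hand": 38, "dp": [-0.012, -0.012, 0.26], "spin": 0.001}, {"hand": 38, "dp": [-0.012, -0.012, 0.28], "spin": 0.001}, {"hand": 38, "dp": [-0.012, -0.012, 0.29], "spin": 0.001}, {"hand": 38, "dp": [-0.012, -0.012, 0.29], "spin": 0.001}, {"hand": 38, "dp": [-0.012, -0.012, 0.29], "spin": 0.001}]'

```text
time: 11.55
ee_pos: [0.4588, 0.0253, 0.0528]
eef_rot: [0.104, 0.995, -0.0, 0.0]
ft_force: [0.1, 0.2, -2.8]
width: 0.0436
grip_force: 30.0
```

```bash
python3 - <<'E'
from h import *
s=read_state();print(s['joint_positions'],s['ee_pos'],s['ft_force'],s['joint_vel'])
print(delta([.458,.027,.0448],-11.7,s))
E
```

```text
[ 0.9396  0.4112 -1.2275  2.0239  0.4577  1.0208  0.8518] [0.4588 0.0253 0.0528] [ 0.1058  0.1868 -2.7598] [ 0.0015 -0.0008  0.0013 -0.0011  0.0024 -0.0027  0.0013]
(array([0.0046, 0.0061, 0.032 ]), np.float64(-0.0011695988604047771))
```

Request:
carry_out --deltas '[{"hand": 38, "dp": [0.004, 0.006, 0.01], "spin": 0}, {"hand": 38, "dp": [0.004, 0.006, 0.016], "spin": 0}, {"hand": 38, "dp": [0.004, 0.006, 0.022], "spin": 0}, {"hand": 38, "dp": [0.004, 0.006, 0.026], "spin": 0}, {"hand": 38, "dp": [0.004, 0.006, 0.029], "spin": 0}, {"hand": 38, "dp": [0.004, 0.006, 0.031], "spin": 0}, {"hand": 38, "dp": [0.004, 0.006, 0.031], "spin": 0}, {"hand": 38, "dp": [0.004, 0.006, 0.031], "spin": 0}]'

```text
time: 12.35
ee_pos: [0.4577, 0.0269, 0.0447]
eef_rot: [0.104, 0.995, -0.0, -0.0]
ft_force: [-0.6, 0.0, 1.2]
width: 0.0434
grip_force: 30.0
```

```bash
python3 - <<'E'
from h import *
s=read_state();print(s['joint_positions'],s['ee_pos'],s['ft_force'],s['joint_vel'])
E
```

```text
[ 0.9224  0.4229 -1.2138  2.0318  0.4724  1.0076  0.8364] [0.4577 0.0269 0.0447] [-0.6142  0.038   1.1747] [ 0.0008 -0.0009 -0.0009  0.0012  0.0007 -0.0025  0.    ]
```

Contact is made: the wrist force rose by about 4.5 N. I release and rise.

Request:
carry_out --deltas '[{"hand": 46, "dp": [0, 0, 0], "spin": 0}, {"hand": 50, "dp": [0, 0, 0], "spin": 0}, {"hand": 60, "dp": [0, 0, 0], "spin": 0}, {"hand": 75, "dp": [0, 0, 0], "spin": 0}, {"hand": 75, "dp": [0, 0, 0], "spin": 0}, {"hand": 75, "dp": [0, 0, 0], "spin": 0}, {"hand": 75, "dp": [0, 0, -0.06], "spin": 0}, {"hand": 75, "dp": [0, 0, -0.16], "spin": 0}, {"hand": 75, "dp": [0, 0, -0.3], "spin": 0}, {"hand": 75, "dp": [0, 0, -0.5], "spin": 0}, {"hand": 75, "dp": [0, 0, -0.7], "spin": 0}, {"hand": 75, "dp": [0, 0, -0.8], "spin": 0}, {"hand": 75, "dp": [0, 0, -0.8], "spin": 0}, {"hand": 75, "dp": [0, 0, -0.8], "spin": 0}]'

```text
time: 13.75
ee_pos: [0.4578, 0.0267, 0.2448]
eef_rot: [0.104, 0.995, -0.001, 0.0]
ft_force: [-1.0, -0.2, -0.5]
width: 0.075
grip_force: 0.0
```

```bash
python3 - <<'E'
from h import *
s=read_state();print(s['joint_positions'],s['ee_pos'],s['ft_force'],s['joint_vel'])
im=camera("wrist");cv2.imwrite("pics/w6.png",im[:,:,::-1])
H=hsv(im);b=blob((H[...,0]<16)&(H[...,1]>130)&(H[...,2]>50));r=rect("wrist",b,.065,s);print(r,cv2.boundingRect(b))
w=blob((H[...,2]>150)&(H[...,1]<50),(200,100,440,340));print(rect("wrist",w,.025,s),cv2.boundingRect(w))
E
```

```text
[ 1.3047  0.0198 -1.4375  1.7938  0.0223  1.3449  1.2246] [0.4578 0.0267 0.2448] [-1.0281 -0.2289 -0.4611] [-0.0229  0.0403  0.0117  0.0342  0.0109 -0.0083 -0.0078]
(array([0.458 , 0.0279]), (44.91624450683594, 111.91893005371094), 78.01203155517578) (298, 153, 50, 117)
(array([0.4583, 0.0274]), (73.02828979492188, 138.48081970214844), 78.08892822265625) (286, 138, 73, 131)
```

View pics/w6.png

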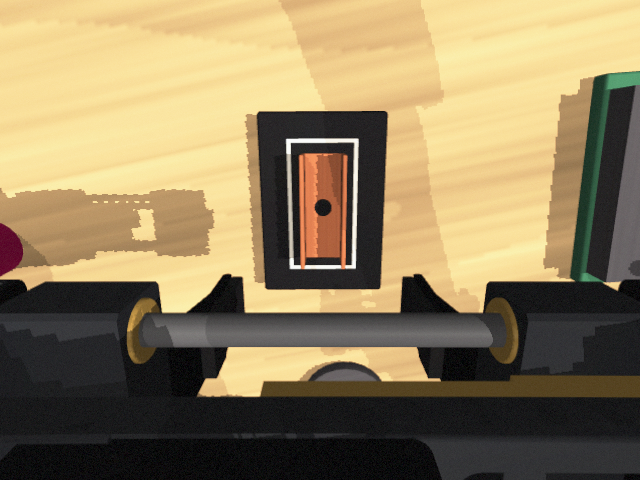

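The wrist view shows the bracket (columns 298–348, rows 153–268) centred in the white outline (columns 286–358, rows 138–268). Both centres measure (0.458, 0.0275). On to the lamp.

Request:
carry_out --deltas '[{"hand": 75, "dp": [0, 0, -0.18], "spin": 0.04}, {"hand": 75, "dp": [0, 0, -0.38], "spin": 0.08}, {"hand": 75, "dp": [0, 0, -0.38], "spin": 0.12}, {"hand": 75, "dp": [-0.2, -0.25, -0.38], "spin": 0.6}, {"hand": 75, "dp": [-0.35, -0.44, -0.38], "spin": 0.6}, {"hand": 75, "dp": [-0.5, -0.63, -0.38], "spin": 0.6}, {"hand": 75, "dp": [-0.686, -0.879, -0.38], "spin": 0.6}, {"hand": 75, "dp": [-0.686, -0.879, -0.38], "spin": 0.6}, {"hand": 75, "dp": [-0.686, -0.879, -0.38], "spin": 0.6}, {"hand": 75, "dp": [-0.686, -0.879, -0.38], "spin": 0.6}, {"hand": 75, "dp": [-0.686, -0.879, -0.38], "spin": 0.6}, {"hand": 75, "dp": [-0.686, -0.879, -0.38], "spin": 0.6}, {"hand": 75, "dp": [-0.686, -0.879, -0.38], "spin": 0.6}, {"hand": 75, "dp": [-0.686, -0.879, -0.38], "spin": 0.6}, {"hand": 75, "dp": [-0.686, -0.879, -0.38], "spin": 0.6}, {"hand": 75, "dp": [-0.686, -0.879, -0.38], "spin": 0.6}, {"hand": 75, "dp": [-0.686, -0.879, -0.38], "spin": 0.6}, {"hand": 75, "dp": [-0.686, -0.879, -0.38], "spin": 0.6}]'

```text
time: 15.6
ee_pos: [0.5802, -0.2234, 0.3392]
eef_rot: [0.865, 0.501, -0.0, -0.0]
ft_force: [-0.4, 0.1, 1.1]
width: 0.0749
grip_force: 0.0
```

```bash
python3 - <<'E'
from h import *
s=read_state();print(s['time'],s['joint_positions'],s['ee_pos'],s['ft_force'],s['joint_vel'])
im=camera("wrist");cv2.imwrite("pics/w7.png",im[:,:,::-1])
print(proj("wrist",[(.581,-.223,.286),(.713,.0007,.253)],s))
E
```

```text
15.6 [ 0.9511  0.4416 -0.9599  1.2286  0.3584  1.6438 -0.4539] [ 0.5802 -0.2234  0.3392] [-0.4381  0.0802  1.0636] [ 0.0003 -0.0042  0.0017 -0.0035 -0.0021  0.0002 -0.0057]
[[ 320.1615  260.371 ]
 [ 325.8445 -241.4978]]
```

View pics/w7.png

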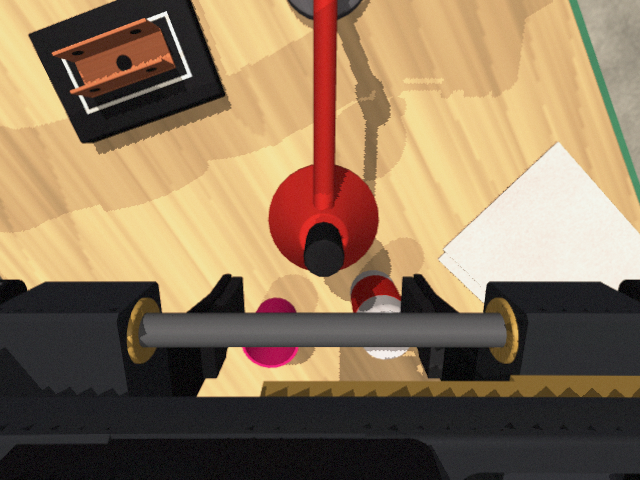

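The wrist view shows the knob top at (324,256), with the lamp arm lined up with the tool's x axis. The bracket is still inside its outline.

```bash
python3 - <<'E'
from h import *
s=read_state();k=cast("wrist",[(324,256)],.286,s)[0];post=np.array([.713,.0007])
print(k,np.linalg.norm(k[:2]-post),np.degrees(np.arctan2(*(k[:2]-post)[::-1])),delta([*k[:2],.252],None,s))
E
```

```text
[ 0.5845 -0.2217  0.286 ] 0.25689671962416166 -120.0130576514871 (array([0.0144, 0.0116, 0.3492]), 0)
```

Request:
carry_out --deltas '[{"hand": 75, "dp": [0.01, 0.01, 0.1], "spin": 0}, {"hand": 75, "dp": [0.01, 0.01, 0.2], "spin": 0}, {"hand": 75, "dp": [0.01, 0.01, 0.28], "spin": 0}, {"hand": 75, "dp": [0.01, 0.01, 0.33], "spin": 0}, {"hand": 75, "dp": [0.01, 0.01, 0.35], "spin": 0}, {"hand": 45, "dp": [0.01, 0.01, 0.35], "spin": 0}, {"hand": 32, "dp": [0.01, 0.01, 0.35], "spin": 0}, {"hand": 32, "dp": [0.01, 0.01, 0.35], "spin": 0}, {"hand": 20, "dp": [0.01, 0.01, 0.35], "spin": 0}, {"hand": 20, "dp": [0.01, 0.01, 0.35], "spin": 0}, {"hand": 20, "dp": [0.01, 0.01, 0.35], "spin": 0}, {"hand": 20, "dp": [0.01, 0.01, 0.35], "spin": 0}, {"hand": 20, "dp": [0.01, 0.01, 0.35], "spin": 0}, {"hand": 20, "dp": [0.01, 0.01, 0.35], "spin": 0}]' --force 12

```text
time: 17.05
ee_pos: [0.5834, -0.2225, 0.2521]
eef_rot: [0.866, 0.501, -0.0, -0.0]
ft_force: [-2.3, 0.8, 1.7]
width: 0.0259
grip_force: 12.0
```

```bash
python3 - <<'E'
from h import *
s=read_state();print(s['time'],s['joint_positions'],s['ee_pos'],s['ft_force'],s['width'],s['grip_force'])
post=np.array([.713,.0007]);P=s['ee_pos'];R=Ro.from_quat(s['eef_rot']).as_matrix()
v=P[:2]-post;r=np.linalg.norm(v);a0=np.arctan2(v[1],v[0]);print(r,np.degrees(a0))
t=np.array([.458,.0275])-post;a1=np.arctan2(t[1],t[0])-2*np.pi;print(np.degrees(a1),np.linalg.norm(t))
for f in np.linspace(0,1,11)[1:]:
    a=a0+f*(a1-a0);q=np.array([*(post+r*np.array([np.cos(a),np.sin(a)])),P[2]])
    print(np.round(R.T@(q-P)/.25,3),round((a0-a)/np.pi,3))
E
```

```text
17.05 [ 0.9691  0.4729 -0.9483  1.3796  0.3808  1.4796 -0.4818] [ 0.5834 -0.2225  0.2521] [-2.2559  0.8032  1.6528] 0.02589991936686552 11.998732066713274
0.25809941067539993 -120.14032973199444
-185.9996488711427 0.2564044461392976
[ 0.007 -0.118  0.   ] 0.037
[ 0.028 -0.235  0.   ] 0.073
[ 0.062 -0.349  0.   ] 0.11
[ 0.109 -0.458  0.   ] 0.146
[ 0.168 -0.561  0.   ] 0.183
[ 0.239 -0.656  0.   ] 0.22
[ 0.32  -0.743  0.   ] 0.256
[ 0.41  -0.819  0.   ] 0.293
[ 0.509 -0.885  0.   ] 0.329
[ 0.614 -0.94   0.   ] 0.366
```

Request:
carry_out --deltas '[{"hand": 20, "dp": [0.002, -0.059, 0], "spin": 0.018}, {"hand": 20, "dp": [0.007, -0.118, 0], "spin": 0.037}, {"hand": 20, "dp": [0.016, -0.177, 0], "spin": 0.055}, {"hand": 20, "dp": [0.028, -0.235, 0], "spin": 0.073}, {"hand": 20, "dp": [0.044, -0.293, 0], "spin": 0.092}, {"hand": 20, "dp": [0.062, -0.349, 0], "spin": 0.11}, {"hand": 20, "dp": [0.084, -0.404, 0], "spin": 0.128}, {"hand": 20, "dp": [0.109, -0.458, 0], "spin": 0.146}, {"hand": 20, "dp": [0.137, -0.51, 0], "spin": 0.165}, {"hand": 20, "dp": [0.168, -0.561, 0], "spin": 0.183}, {"hand": 20, "dp": [0.168, -0.561, 0], "spin": 0.183}, {"hand": 20, "dp": [0.168, -0.561, 0], "spin": 0.183}]'

```text
time: 18.25
ee_pos: [0.4822, -0.1161, 0.252]
eef_rot: [0.972, 0.235, -0.001, 0.0]
ft_force: [-5.4, 1.1, 1.5]
width: 0.0255
grip_force: 12.0
```

```bash
python3 - <<'E'
from h import *
s=read_state();print(s['time'],s['joint_positions'],s['ee_pos'],s['ft_force'],s['width'],s['grip_force'])
post=np.array([.713,.0007]);P=s['ee_pos'];R=Ro.from_quat(s['eef_rot']).as_matrix()
v=P[:2]-post;r=np.linalg.norm(v);a0=np.arctan2(v[1],v[0])%(2*np.pi);print(r,np.degrees(a0))
t=np.array([.458,.0275])-post;a1=np.arctan2(t[1],t[0]);print(np.degrees(a1),np.linalg.norm(t))
for f in np.linspace(0,1,11)[1:]:
    a=a0+f*(a1-a0);q=np.array([*(post+r*np.array([np.cos(a),np.sin(a)])),P[2]])
    print(np.round(R.T@(q-P)/.25,3),round((a0-a)/np.pi,3))
E
```

```text
18.25 [ 1.0674  0.1167 -0.9761  1.7067  0.0997  1.3717 -1.0219] [ 0.4822 -0.1161  0.252 ] [-5.4206  1.0959  1.5452] 0.025475275749683675 12.000253025908023
0.25868597969324053 206.8369226096448
174.0003511288573 0.2564044461392976
[ 0.002 -0.059 -0.   ] 0.018
[ 0.007 -0.118 -0.   ] 0.036
[ 0.016 -0.177 -0.   ] 0.055
[ 0.028 -0.235 -0.   ] 0.073
[ 0.044 -0.292 -0.   ] 0.091
[ 0.063 -0.348 -0.   ] 0.109
[ 0.085 -0.404 -0.   ] 0.128
[ 0.11  -0.457 -0.   ] 0.146
[ 0.138 -0.51  -0.   ] 0.164
[ 0.169 -0.56  -0.   ] 0.182
```

Forces are low, so I finish the arc.

Request:
carry_out --deltas '[{"hand": 20, "dp": [0.002, -0.059, 0], "spin": 0.018}, {"hand": 20, "dp": [0.007, -0.118, 0], "spin": 0.036}, {"hand": 20, "dp": [0.016, -0.177, 0], "spin": 0.055}, {"hand": 20, "dp": [0.028, -0.235, 0], "spin": 0.073}, {"hand": 20, "dp": [0.044, -0.292, 0], "spin": 0.091}, {"hand": 20, "dp": [0.063, -0.348, 0], "spin": 0.109}, {"hand": 20, "dp": [0.085, -0.404, 0], "spin": 0.128}, {"hand": 20, "dp": [0.11, -0.457, 0], "spin": 0.146}, {"hand": 20, "dp": [0.138, -0.51, 0], "spin": 0.164}, {"hand": 20, "dp": [0.169, -0.56, 0], "spin": 0.182}, {"hand": 20, "dp": [0.169, -0.56, 0], "spin": 0.182}, {"hand": 20, "dp": [0.169, -0.56, 0], "spin": 0.182}, {"hand": 20, "dp": [0.169, -0.56, 0], "spin": 0.182}]'

```text
time: 19.55
ee_pos: [0.4556, 0.029, 0.2519]
eef_rot: [0.999, -0.048, -0.001, -0.0]
ft_force: [-9.9, 4.4, 5.0]
width: 0.0253
grip_force: 12.0
```

```bash
python3 - <<'E'
from h import *
s=read_state();print(s['time'],s['joint_positions'],s['ee_pos'],s['ft_force'],s['width'],s['grip_force'])
R=Ro.from_quat(s['eef_rot']).as_matrix();e=np.array([.458,.0275,s['ee_pos'][2]])-s['ee_pos'];print(e,R.T@e/.25)
E
```

```text
19.55 [ 0.9686 -0.015  -1.0951  1.7901 -0.015   1.3611 -1.7899] [0.4556 0.029  0.2519] [-9.8727  4.4115  5.002 ] 0.02527389445804634 12.000263831578195
[ 0.0024 -0.0015  0.    ] [ 0.0102  0.0049 -0.    ]
```

Request:
carry_out --deltas '[{"hand": 20, "dp": [0.01, 0.006, 0], "spin": 0}, {"hand": 20, "dp": [0.01, 0.006, 0], "spin": 0}, {"hand": 20, "dp": [0.01, 0.006, 0], "spin": 0}, {"hand": 32, "dp": [0.01, 0.006, 0], "spin": 0}, {"hand": 60, "dp": [0.01, 0.006, 0], "spin": 0}, {"hand": 70, "dp": [0.01, 0.006, 0], "spin": 0}, {"hand": 70, "dp": [0.01, 0.006, 0], "spin": 0}, {"hand": 70, "dp": [0.01, 0.006, 0], "spin": 0}, {"hand": 70, "dp": [0.01, 0.006, -0.08], "spin": 0}, {"hand": 70, "dp": [0.01, 0.006, -0.2], "spin": 0}, {"hand": 70, "dp": [0.01, 0.006, -0.36], "spin": 0}, {"hand": 70, "dp": [0.01, 0.006, -0.42], "spin": 0}, {"hand": 70, "dp": [0.01, 0.006, -0.42], "spin": 0}, {"hand": 70, "dp": [0.01, 0.006, -0.42], "spin": 0}]'

```text
time: 20.95
ee_pos: [0.459, 0.0258, 0.3565]
eef_rot: [0.999, -0.049, -0.0, 0.0]
ft_force: [-0.4, 0.1, -0.3]
width: 0.0699
grip_force: 0.0
```

```bash
python3 - <<'E'
from h import *
s=read_state();print(s['time'],s['joint_positions'],s['ee_pos'],s['ft_force'],s['joint_vel'])
w=camera("wrist");c=camera("scene")
cv2.imwrite("pics/f.png",np.hstack([cv2.resize(w,(400,300),interpolation=cv2.INTER_AREA),cv2.resize(c[150:330,180:420],(400,300))])[:,:,::-1])
H=hsv(w);b=blob(H[...,2]<60,(290,215,355,275));(x,y,ww,h)=cv2.boundingRect(b);print(x,y,ww,h)
print(proj("wrist",[(.458,.0275,.286)],s),proj("scene",[(.458,.0275,.286)]))
E
```

```text
20.95 [ 0.9859 -0.0526 -1.0721  1.5937 -0.0461  1.5732 -1.7545] [0.459  0.0258 0.3565] [-0.3661  0.1029 -0.2873] [-0.0008  0.0055  0.0018  0.0244  0.0005 -0.0042 -0.0016]
302 226 38 49
[[321.1405 255.5532]] [[306.894  166.0745]]
```

View pics/f.png

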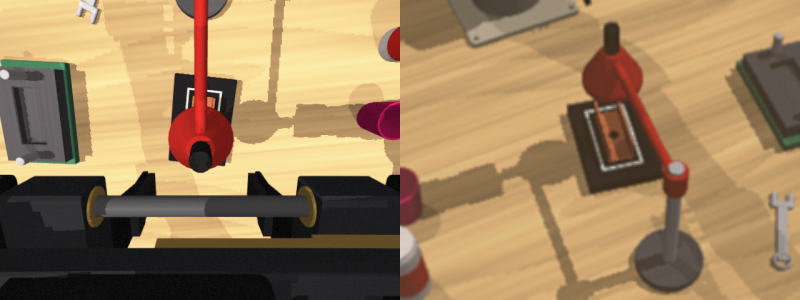

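The final view shows the knob top at wrist pixel (321,256) and scene pixel (306.6,167). Both match the projected bracket centre. The bracket lies inside the outline, the hand is clear of the lamp, and the cup, tin and wrench look undisturbed where visible.

```bash
python3 -c "
from bench import *
print(close_job())"
```

```text
the job is handed in; nothing more can be done
None
```

I set the bracket down open side up inside the white outline, swung the lamp head over it and let go, and handed the job in at about 21 s. In the last pictures both were centred to within about 2 mm; the verdict was not reported.

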